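# Reset the peak meter and index the sphere gap one hole

## Robot

A 6-joint arm with a two-finger parallel gripper is mounted at the origin on a cart in front of the work surface, level with it; the furniture and walls round the work are solid. World frame = base frame: x ahead of the robot, y to its left, z up, the work surface at z = 0. Lengths are in m, angles in rad, forces in N, time in s.
With the tool pointing down it reaches from about 0.225 to 0.875 m from the base axis. Payload 3.4 kg.
Tool frame: the origin (TCP) lies at the very end of the fingers, on their centre line; the grasp point (between the pads) lies 19 mm behind it; z points along the fingers, y is the line along which they close (so a half turn about z gives the same grasp; the last joint's range is limited). The gripper opens to 85 mm and grips with 20 to 120 N. Pads are 22 mm wide; open, the fingers measure 114 mm over their backs; the gripper's body (76 mm by 85 mm) begins 54 mm behind the grasp point. The pads swing forward as they close: fully open they stand 13 mm farther back than shut.
Start: joints at [-1.243, 0.276, 1.505, -0, 1.361, -0.121], TCP at [0.249, -0.518, 0.195] pointing down, gripper open.
Joint ranges: [-2.89, 2.89], [-0.75, 2.08], [0.22, 2.7], [-1.18, 4.32], [0.11, 2.71], [-2.7, 2.7]. Speed limits (rad/s): [2.57, 2.57, 3.14, 3.14, 3.14, 3.14].

## Interface

Orientations are given as a unit quaternion [w, x, y, z].
In Python, from rig import manip, get_image, camera_info gives the robot as it stands. The module is installed in compiled form; this text tells all that it offers.
- The arm moves only by the shell command python3 -m crank 'ROWS' [FORCE]. ROWS is a JSON object of lists of equal length, an entry for each row: "translation": the shift along the tool's x, y, z in mm, a list of three; "roll": the turn about the tool's z in rad; "fingers": the opening, from 0 (shut) to 1 (fully open). A call has 1 to 8 rows; each row shifts and turns the commanded pose from where the row before left it, along the tool's axes as they then stand; what a row does not reach is not made up. A row lasts 1/10 s, in which the tool goes at most 50 mm and 8.59 degrees, less where a joint would pass 70% of its speed; a pose out of reach is approached as far as the arm can. A call is refused whole if a number of a shift passes 50 or a number of a turn 0.15, either way. A call with a gripper value outside its range is refused whole. The fingers move at their own pace and stop on an object; FORCE is the grip in N (left out, the last holds). Time passes only in rows, so rows that do not move let the fingers close. It gives the time, the measured TCP pose, the force, the opening and the grip force at its end, in the units of the state.
- manip.get_state(): the state, without advancing time (a new reading comes with each control period).
- get_image(name): name is "scene" or "top"; returns the picture (400x640x3 uint8, blue, green, red); there is no depth.
- camera_info(name): a dict with "mtx" (3x3 intrinsics, pixels), "D" ([k1, k2, p1, p2, k3] as OpenCV has them; the pictures are not rectified), "rvec" (rotation vector, rad) and "tvec" (3), from world to camera coordinates, as OpenCV has them. Camera axes: x right, y down, z forward; pixel columns grow to the right and rows downward; lengths in m; the calibration is good to about 2 mm. A picture is of the moment at which its call begins. camera_info takes no time and is no camera call.
- manip.sign_off(): hands the job in; it is judged then, once.
The state is a dict: "clock": time; "qpos": joint angles; "qd": joint speeds; "effort": joint torques, N m; "position": TCP position; "ee_rot": TCP orientation; "contact_force": force on the tool from outside, world axes, zero at the start; "moment": the same for the moment, N m; "width": finger opening in m; "gripper_force": force on a finger pad.
Only numpy, scipy, OpenCV 4.12 (cv2) and the standard library are available. Lean on these libraries where they do the work, as an engineer would, in place of code of your own. Each camera call takes 0.05 s, during which the arm holds its last target. There are 200 camera calls.

## Task

Turn the reset knob of the grey peak meter back until its red pointer stands at the zero stop. Then, at the sphere-gap stand, pull up the lock plunger by its black knob, slide the red carriage exactly one hole towards the fixed brass ball without running past that hole, and push the pin fully home in it. Finish while still gripping the knob and holding it pressed fully down against its lift spring; leave the other things on the desk where they are.

Things in the scene. Friction and masses are not known exactly. Their poses are not given: they have to be found in the camera images.
- peak_meter: Peak meter: grey box 100 x 100 x 90 mm high, fixed to the desk, with a white round dial and the reset knob on top. Origin: centre of its underside. z up. Terminals on its -x face.
- reset_knob (a joint): Angle of the reset knob and its red pointer, rad: 0 = at the zero stop (hard stop; a small steel peg on the dial beside the pointer marks it), growing clockwise seen from above to 2.6; so it is turned back counter-clockwise seen from above. At 0 the pointer points 2.171 rad (counter-clockwise from above) from the meter's +x axis. Turning takes about 0.03 N m; it stays where it is left.
- reset_grip (a point): Where to grip the reset knob: on its vertical axis, 117 mm above the desk. The knob is an upright black bar 36 mm long, 12 mm thick, from 98 mm to 128 mm above the desk, on a 34 mm disc that reaches from 92 to 99 mm. The bar's length lies along the pointer. This point's x axis points along the pointer (it turns with the knob), z up; grip across its y axis. The dial top is at 91 mm, the zero peg reaches 98 mm at 36 mm from the axis.
- gap_stand: Sphere-gap stand, fixed to the desk: black base 90 (x) x 200 (y) x 14 mm, with an aluminium index rail (24 mm wide, top 34 mm above the desk) along its y axis at x = -14 mm, and a fixed brass ball (32 mm, top 71 mm high, at x = 26, y = 80 mm). Origin: centre of the underside, z up. The carriage moves along its +y axis, towards the fixed ball. The rail's square holes (11 mm) lie at y = -60, -30 and 0 mm, 30 mm apart.
- gap_slide (a joint): Position of the red carriage (74 x 44 mm, top 60 mm high, with a brass ball on its +y side, top 71 mm high) along the stand's +y, m: about 0 = pin in the first hole (start), 0.030 = at the next hole, 0.060 = at the last. End stops at -0.004 and 0.064. With the pin in a hole it has about 1.5 mm play each way. It drags with about 1.5 N friction and carries the plunger and its knob along.
- lock_plunger (a joint): Height of the lock plunger, m: 0 = pin fully home, 12 mm deep in its hole (hard stop); left alone a spring lifts it to about 0.005, where it still locks; above 0.012 the round pin tip (8 mm) is clear of the rail; 0.020 = upper stop. The spring has 400 N/m both ways about 0.005: about 2 N down to hold it home, 4 N up at 0.015. Let down between the holes, the pin stops on the rail at 0.012; let down within about 3 mm of a hole it drops in.
- plunger_knob: Black knob of the lock plunger: upright cylinder 24 mm in diameter, 30 mm high. Origin: its centre, 97 mm above the desk when the pin is fully home, more by the value of lock_plunger. Below it are 10 mm of free 8 mm stem (when home), then a 20 mm steel sleeve that ends 72 mm above the desk. z up; its axes are parallel to the stand's.
- next_hole (a point): Centre of the mouth of the next index hole, on top of the rail, 34 mm above the desk; the plunger's axis must stand above it. The knob can be gripped from any side from above; tall equipment on a board stands behind the desk from about world x = 0.58, so closing the fingers along the stand's y axis and travelling in straight lines from the meter leaves the gripper most room.
- tape_black: Bystander: black tape roll, 70 mm across, 19 mm high; origin under its centre.
- fuse_1: Bystander: white fuse with yellow caps lying near the meter, 25 x 75 x 25 mm; origin under its centre.
- fuse_2: Bystander: small white fuse lying by the knife switch, 21 x 60 x 21 mm; origin under its centre.
- fuse_3: Bystander: white fuse standing upright, 27 x 27 x 80 mm; origin under its centre.
- pilot_red: Bystander: pilot lamp standing on its red lens, 31 x 31 x 57 mm; origin under its centre.

How it is judged:
By the outcome, as a careful person would: the job done as asked, in the order asked, and still so for the second after the job is handed in, while the arm keeps its last pose, push and grip.
It also fails if it takes over 45 s, if anything falls off the work surface, if the arm or the gripper's body presses on something with over 40 N, if the wrist force passes 120 N, or if a joint passes its speed limit or range.

## Working session

There is one attempt and no reset: what is moved stays moved. The work goes in short steps, Python scripts to look and compute and a shell command to move; the robot and the scene stay as the last step left them, time stands still between calls to the robot, and variables do not carry over. Pictures are saved under pics/ and viewed, at most 10 in all, crops included, and the job is handed in when it is done.

```bash
mkdir -p pics; python3 - <<'E'
from rig import manip,get_image,camera_info
import cv2
for n in("scene","top"):
    cv2.imwrite(f"pics/{n}0.png",get_image(n)); c=camera_info(n); print(n,c)
print(manip.get_state())
E
```

```text
scene {'mtx': array([[388.5685255 ,   0.        , 315.08626574],
       [  0.        , 388.5685255 , 197.12245314],
       [  0.        ,   0.        ,   1.        ]]), 'D': array([-0.00636292,  0.        ,  0.        ,  0.        ,  0.        ]), 'rvec': array([ 0.59534049, -2.37577524,  1.53877096]), 'tvec': array([0.46142868, 0.18088732, 0.94422815])}
top {'mtx': array([[387.67973298,   0.        , 317.54787334],
       [  0.        , 387.67973298, 198.99593872],
       [  0.        ,   0.        ,   1.        ]]), 'D': array([-0.09165836,  0.        ,  0.        ,  0.        ,  0.        ]), 'rvec': array([ 2.14967763, -2.06205371,  0.21635148]), 'tvec': array([0.02024482, 0.52213085, 1.21628501])}
{'clock': 0.1, 'qpos': array([-1.24301616e+00,  2.76525476e-01,  1.50602011e+00, -2.21730699e-06,
        1.36075643e+00, -1.20979899e-01]), 'qd': array([ 0.00048973, -0.000774  , -0.00519317, -0.00120291, -0.00140127,
        0.00122003]), 'effort': array([ 1.00248206e-03, -4.17699516e+01, -2.46405888e+01, -2.51801948e-04,
        5.82948749e-03,  1.60524769e-05]), 'position': array([ 0.24928621, -0.51753056,  0.19422447]), 'ee_rot': array([-8.50001419e-04,  9.74931830e-01,  2.22502126e-01, -8.92947474e-05]), 'contact_force': array([-0.46369107, -0.11209047,  0.62989972]), 'moment': array([-0.04631847, -0.00661033,  0.04969426]), 'gripper_force': 0.0, 'width': 0.08566037148101756}
```

View pics/scene0.png

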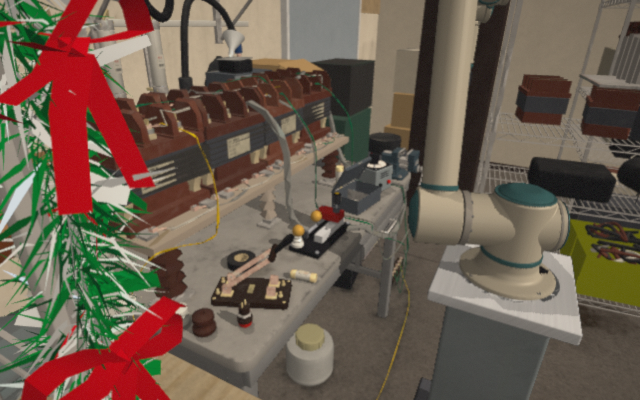

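View pics/top0.png

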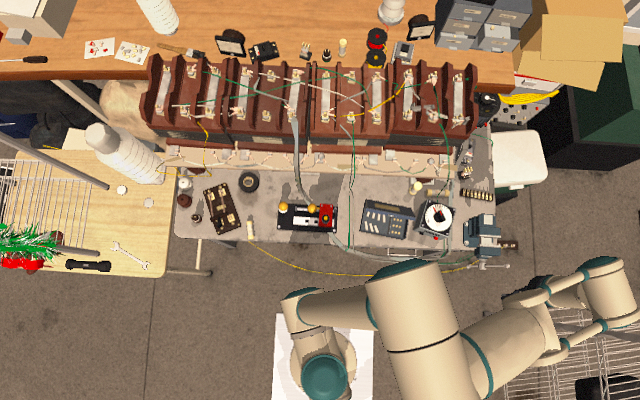

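The top view shows the stand at about (308,217), with its fixed brass ball at (283,208) and the red carriage at (327,216). The meter dial is at about (437,217). I'll enlarge these areas.

```bash
python3 - <<'E'
import cv2,numpy as np
t=cv2.imread("pics/top0.png");s=cv2.imread("pics/scene0.png")
r=lambda im,x,y,w,h,k:cv2.resize(im[y:y+h,x:x+w],None,fx=k,fy=k,interpolation=cv2.INTER_CUBIC)
a=r(t,270,190,80,50,5);b=r(t,405,190,80,50,5);c=r(s,280,190,80,75,5);d=r(s,340,130,80,75,5)
cv2.imwrite("pics/c1.png",np.vstack([np.hstack([a,b]),cv2.resize(np.hstack([c,d]),(800,375))[:350]]))
E
```

```text
(no output)
```

View pics/c1.png

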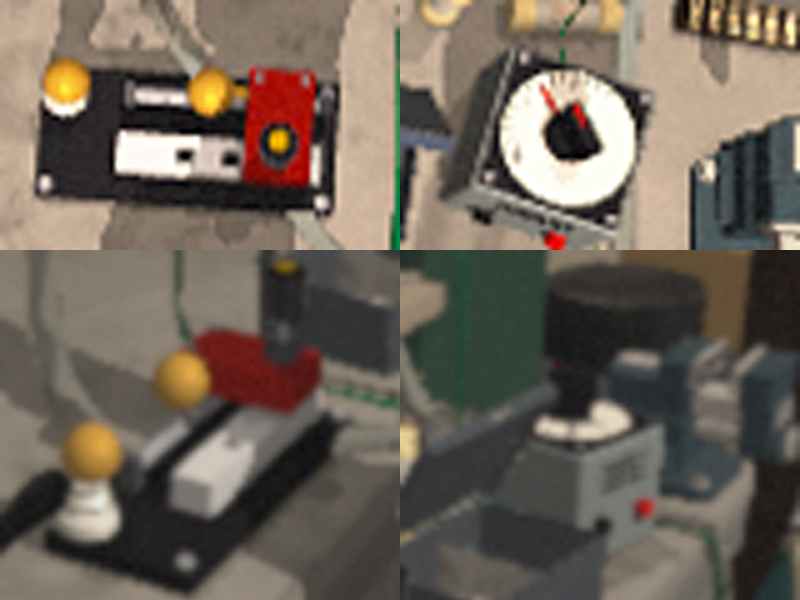

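Top row: stand base corners in the crop are about (50,68), (340,85), (328,213) and (38,195). The holes are at (185,156) and (230,158), and the plunger cap is at (279,140). On the meter the pointer runs from (540,85) to (555,110), and there is a red mark on the bar top at (580,115). Next I'll measure these.

```bash
cat > h.py <<'E'
import cv2,numpy as np
from rig import camera_info
def ray(n,uv):
    c=camera_info(n);R=cv2.Rodrigues(c["rvec"])[0]
    p=cv2.undistortPoints(np.array(uv,float).reshape(-1,1,2),c["mtx"],c["D"])[:,0]
    return -R.T@c["tvec"],np.c_[p,np.ones(len(p))]@R
def onz(n,uv,z):
    o,d=ray(n,uv);return o+d*((z-o[2])/d[:,2])[:,None]
def proj(n,P):
    c=camera_info(n);return cv2.projectPoints(np.array(P,float).reshape(-1,1,3),c["rvec"],c["tvec"],c["mtx"],c["D"])[0][:,0]
E
python3 - <<'E'
from h import *
np.set_printoptions(precision=4,suppress=True)
t=cv2.imread("pics/top0.png").astype(int);B,G,R=t[...,0],t[...,1],t[...,2]
print("cam",ray("top",[[320,200]])[0])
def sub(m,x,y,w,h):
    q=np.zeros(m.shape,np.uint8);q[y:y+h,x:x+w]=m[y:y+h,x:x+w];return q
w=sub((t.min(2)>170),420,195,40,45)
c=max(cv2.findContours(w,cv2.RETR_EXTERNAL,cv2.CHAIN_APPROX_NONE)[0],key=cv2.contourArea)
e=cv2.fitEllipse(cv2.convexHull(c));print("dial",e,onz("top",e[0],.091))
D=onz("top",e[0],.091)[0]
m=sub((R>130)&(G<90)&(B<90),420,195,40,45)
n,l,s,cc=cv2.connectedComponentsWithStats(m,connectivity=8)
for i in range(1,n):
    p=np.argwhere(l==i)[:,::-1];print("red",s[i],cc[i])
    for z in(.092,.128):
        P=onz("top",p,z)[:,:2];d=P-D[:2];print(z,P.mean(0),np.c_[np.hypot(*d.T),np.arctan2(d[:,1],d[:,0])].round(3).tolist()[:8])
def crop(p,x0,y0):return [[x0+(a+.5)/5-.5,y0+(b+.5)/5-.5] for a,b in p]
b=onz("top",crop([(50,68),(340,85),(328,213),(38,195)],270,190),.014);print("base",b,b.mean(0),np.linalg.norm(np.diff(b,axis=0),axis=1))
h=onz("top",crop([(185,156),(230,158)],270,190),.034);print("holes",h)
y=sub((R>150)&(G>110)&(B<80),320,210,15,15);p=np.argwhere(y)[:,::-1];print("cap",p.mean(0),onz("top",p.mean(0),.117))
for nm,(x,yy) in dict(fix=(275,195),car=(305,195)).items():
    y=sub((R>150)&(G>90)&(B<90),x,yy,14,22);p=np.argwhere(y)[:,::-1];print(nm,p.mean(0),onz("top",p.mean(0),.055))
# meter top corners
k=onz("top",crop([(513-400,48),(655-400,90),(620-400,228),(478-400,192)],405,190),.09);print("mt",k,k.mean(0),np.linalg.norm(np.diff(k,axis=0),axis=1))
E
```

```text
cam [0.2535 0.0271 1.299 ]
dial ((438.1850891113281, 217.10000610351562), (25.96869468688965, 27.218103408813477), 136.05178833007812) [[ 0.4702 -0.3445  0.091 ]]
red [434 209   2   3   3] [434.6667 210.    ]
0.092 [ 0.4926 -0.3333] [[0.029, 0.481], [0.025, 0.425], [0.022, 0.489]]
0.128 [ 0.4854 -0.3225] [[0.03, 0.919], [0.026, 0.94], [0.024, 1.047]]
red [440 211   2   4   5] [440.6 212.4]
0.092 [ 0.4855 -0.3523] [[0.021, -0.295], [0.018, -0.344], [0.019, -0.503], [0.016, -0.596], [0.014, -0.725]]
0.128 [ 0.4786 -0.341 ] [[0.014, 0.391], [0.011, 0.507], [0.01, 0.22], [0.007, 0.33], [0.004, 0.596]]
red [434 236   4   4  11] [435.7273 237.8182]
0.092 [ 0.4036 -0.335 ] [[0.062, 2.952], [0.065, 2.96], [0.065, 3.009], [0.064, 3.058], [0.069, 2.923], [0.068, 2.968], [0.068, 3.014], [0.067, 3.061]]
0.128 [ 0.3991 -0.3242] [[0.069, 2.812], [0.072, 2.825], [0.071, 2.866], [0.07, 2.908], [0.076, 2.799], [0.075, 2.837], [0.074, 2.877], [0.073, 2.917]]
base [[ 0.5099  0.1702  0.014 ]
 [ 0.5063 -0.0263  0.014 ]
 [ 0.4192 -0.0211  0.014 ]
 [ 0.4231  0.1729  0.014 ]] [0.4646 0.0739 0.014 ] [0.1966 0.0873 0.194 ]
holes [[0.4505 0.0752 0.034 ]
 [0.4504 0.0455 0.034 ]]
cap [325.0909 217.6364] [[0.4498 0.0155 0.117 ]]
fix [282.8197 205.7869] [[0.4936 0.1546 0.055 ]]
car [311.7541 207.8525] [[0.4906 0.0596 0.055 ]]
mt [[ 0.5273 -0.3103  0.09  ]
 [ 0.5035 -0.4024  0.09  ]
 [ 0.4136 -0.3771  0.09  ]
 [ 0.4332 -0.2864  0.09  ]] [ 0.4694 -0.344   0.09  ] [0.0951 0.0934 0.0928]
```

Measurements are consistent with the given sizes:

| Item | Result |
|---|---|
| Meter axis | (0.470, -0.344), yaw ≈ -0.25 |
| Pointer bearing | ≈ 0.46 |
| Zero bearing | ≈ 1.92, so about 1.46 rad counter-clockwise to go |
| Plunger | (0.450, 0.0155) |
| Next hole | (0.450, 0.0455) |
| Stand yaw | ≈ -0.01 |

The tool's x axis is already at 0.449, in line with the bar.

```bash
python3 -m crank '{"translation":[[34,-7.5,0],[34,-7.5,0],[34,-7.5,0],[34,-7.5,0],[34,-7.5,0],[34,-7.5,0],[34,-7.5,0],[34,-7.5,0]],"roll":[0,0,0,0,0,0,0,0],"fingers":[1,1,1,1,1,1,1,1]}' 30
python3 -m crank '{"translation":[[0,0,0],[0,0,0]],"roll":[0,0],"fingers":[0.6,0.6]}'
```

```text
clock: 0.9
position: [0.4693, -0.3448, 0.1946]
ee_rot: [-0.0, 0.975, 0.223, -0.0]
contact_force: [0.1, -0.3, -0.4]
width: 0.0854
gripper_force: 0.0
clock: 1.1
position: [0.4685, -0.3454, 0.1945]
ee_rot: [-0.0, 0.975, 0.223, -0.001]
contact_force: [0.4, -0.4, 0.3]
width: 0.0589
gripper_force: 0.0
```

```bash
python3 -m crank '{"translation":[[2,-0.5,10],[0,0,15],[0,0,15],[0,0,15],[0,0,15],[0,0,12],[0,0,9],[0,0,0]],"roll":[0,0,0,0,0,0,0,0],"fingers":[0.6,0.6,0.6,0.6,0.6,0.6,0.6,0.6]}'
python3 -m crank '{"translation":[[0,0,0],[0,0,0],[0,0,0],[0,0,0],[0,0,0],[0,0,0]],"roll":[0,0,0,0,0,0],"fingers":[0,0,0,0,0,0]}' 30
python3 - <<'E'
from rig import manip,get_image
import cv2,numpy as np
r=lambda im,x,y,w,h,k:cv2.resize(im[y:y+h,x:x+w],None,fx=k,fy=k,interpolation=cv2.INTER_CUBIC)
cv2.imwrite("pics/c2.png",np.hstack([r(get_image("top"),398,180,80,80,5),r(get_image("scene"),340,120,80,80,5)]))
s=manip.get_state();print(s["moment"],s["qpos"])
E
```

```text
clock: 1.9
position: [0.4689, -0.3444, 0.1024]
ee_rot: [-0.001, 0.975, 0.222, -0.001]
contact_force: [-0.3, 0.1, -0.6]
width: 0.0512
gripper_force: 0.0
clock: 2.5
position: [0.4702, -0.3447, 0.1042]
ee_rot: [0.0, 0.975, 0.223, 0.0]
contact_force: [0.3, 0.1, 0.3]
width: 0.0001
gripper_force: 0.0
[-0.0165733   0.01084024 -0.0261068 ] [-7.51917579e-01  3.51125029e-01  1.62951211e+00 -1.12521686e-05
  1.16072024e+00  3.70030121e-01]
```

View pics/c2.png

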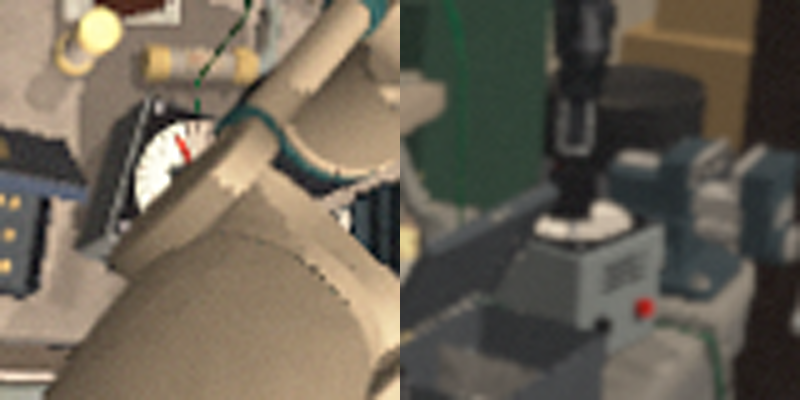

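The gripper closed on nothing (width 0). In the scene view the black knob or fingertips are at crop x ≈ 575, y ≈ 160–210. I need to check where the bar really is against the TCP using both cameras.

```bash
python3 - <<'E'
from h import *
np.set_printoptions(precision=4,suppress=True)
print("scenecam",ray("scene",[[320,200]])[0])
f=lambda P:((proj("scene",P)-[340,120])*5+2.5+[400,0])
print("tcp",f([[.4702,-.3447,z] for z in(.104,.123,.158)]))
print("bar",f([[.4702,-.3447,z] for z in(.092,.128)]))
# original scene: dial white & black bar
s=cv2.imread("pics/scene0.png")
w=np.zeros(s.shape[:2],np.uint8);w[155:182,365:390]=(s.min(2)>120)[155:182,365:390]
k=max(cv2.findContours(w,0,1)[0],key=cv2.contourArea);print(cv2.boundingRect(k))
im=cv2.resize(s[140:185,360:400],None,fx=9,fy=9,interpolation=cv2.INTER_CUBIC)
t=cv2.imread("pics/top0.png");i2=cv2.resize(t[195:240,418:458],None,fx=9,fy=9,interpolation=cv2.INTER_CUBIC)
cv2.imwrite("pics/c3.png",np.hstack([im,i2]))
g=lambda P:((proj("top",P)-[418,195])*9+[360+4,4])
print("top exp",g([[.4702,-.3447,.091],[.4702,-.3447,.128]]))
print("scene exp",(proj("scene",[[.4702,-.3447,.091],[.4702,-.3447,.128]])-[360,140])*9+4)
E
```

```text
scenecam [0.0504 0.9136 0.5476]
tcp [[568.905  201.0983]
 [570.916  175.4745]
 [574.6793 127.5022]]
bar [[567.6462 217.1329]
 [571.4489 168.6829]]
(367, 160, 19, 8)
top exp [[546.2867 202.9161]
 [578.526  185.1074]]
scene exp [[121.0751 212.7352]
 [128.108  123.1293]]
```

View pics/c3.png

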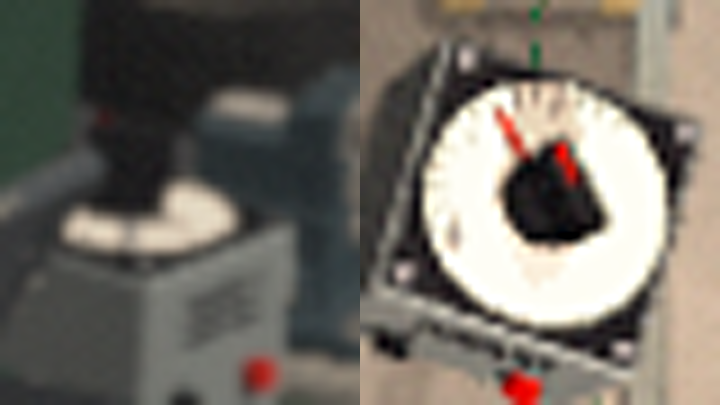

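The dial in the scene view is about 3 px to the right of where the top view predicts. I'll lift clear and use the gripper itself to check both cameras against the robot.

```bash
python3 -m crank '{"translation":[[0,0,-20],[0,0,-25],[0,0,-25],[0,0,-10],[0,0,0]],"roll":[0,0,0,0,0],"fingers":[0,0,0,0,0]}'
python3 - <<'E'
from h import *
from rig import manip,get_image
s=manip.get_state();T=s["position"];print(T,s["width"])
S=get_image("scene");cv2.imwrite("pics/s3.png",S);s0=cv2.imread("pics/scene0.png")
f=lambda P:((proj("scene",P)-[350,110])*7+3)
print(f([T,T+[0,0,.054],[.4702,-.3447,.091]]))
cv2.imwrite("pics/c4.png",np.hstack([cv2.resize(i[110:190,350:405],None,fx=7,fy=7,interpolation=cv2.INTER_CUBIC) for i in(S,s0)]))
E
```

```text
clock: 3.1
position: [0.4709, -0.3454, 0.1855]
ee_rot: [0.001, 0.975, 0.223, 0.001]
contact_force: [-0.2, 0.0, -0.9]
width: -0.0001
gripper_force: 0.0
[ 0.47087059 -0.34539157  0.18548447] -6.040699477455257e-05
[[177.45038481 193.74492916]
 [185.91329388  85.55166869]
 [164.05839453 375.34959583]]
```

View pics/c4.png

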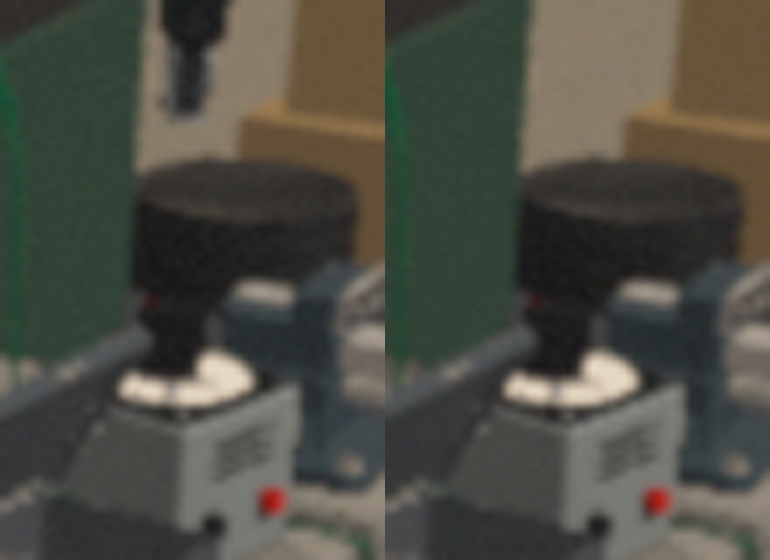

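The visible fingertips end at about (183,118) in the left crop, but the reported TCP projects to (177,194). That is roughly 36 mm higher than reported. The dial itself agrees to within about 1 px vertically and 3 px sideways. I'll check the two cameras against each other on fixed features before trusting this.

```bash
python3 - <<'E'
from h import *
np.set_printoptions(precision=4,suppress=True)
t=cv2.imread("pics/top0.png").astype(int);s=cv2.imread("pics/scene0.png").astype(int)
def balls(im,x,y,w,h):
    B,G,R=im[y:y+h,x:x+w].transpose(2,0,1);m=((R>120)&(G>70)&(B<.55*R)&(R-G<110)&(G>.45*R)).astype(np.uint8)
    n,l,st,c=cv2.connectedComponentsWithStats(m,connectivity=8)
    return [(c[i]+[x,y],st[i,2:].tolist()) for i in range(1,n) if st[i,4]>8]
def tri(a,b):
    o1,d1=ray("top",a);o2,d2=ray("scene",b);d1,d2=d1[0]/np.linalg.norm(d1),d2[0]/np.linalg.norm(d2)
    k=np.linalg.lstsq(np.c_[d1,-d2],o2-o1,rcond=None)[0];p,q=o1+k[0]*d1,o2+k[1]*d2
    return (p+q)/2,np.linalg.norm(p-q)
print("T",balls(t,272,195,65,30));S=balls(s,285,190,60,60);print("S",S)
F=lambda x:[x]
# red lamp/terminal on meter
def red(im,x,y,w,h):
    B,G,R=im[y:y+h,x:x+w].transpose(2,0,1);p=np.argwhere((R>130)&(G<80)&(B<80))[:,::-1]+[x,y];return p.mean(0)
a=red(t,428,232,15,12);b=red(s,380,176,20,15);print("term",a,b,tri(a,b))
print("dial",tri((438.2,217.1),(360+151/9-.4,140+216/9-.4)))
for i,c in enumerate([(283,206.3),(311.8,207.9)]):
    for q,_ in S: print(i,q,tri(c,q))
E
```

```text
T [(array([282.8873, 205.6479]), [9, 10, 71]), (array([312.2533, 207.7733]), [13, 10, 75]), (array([325.2857, 217.5   ]), [4, 4, 14])]
S [(array([316.4824, 214.9059]), [11, 11, 85]), (array([298.6809, 229.6596]), [11, 12, 94])]
term [435.7273 237.8182] [388.5 181. ] (array([ 0.4107, -0.3532,  0.0316]), np.float64(0.000893196601590628))
dial (array([ 0.4644, -0.346 ,  0.0911]), np.float64(0.01199336601197843))
0 [316.4824 214.9059] (array([0.4643, 0.1418, 0.1075]), np.float64(0.036646353388987536))
0 [298.6809 229.6596] (array([0.4903, 0.1532, 0.0586]), np.float64(0.00183369383838223))
1 [316.4824 214.9059] (array([0.4882, 0.0588, 0.0599]), np.float64(0.0027908393115860333))
1 [298.6809 229.6596] (array([0.5172, 0.0683, 0.0055]), np.float64(0.037212825882786744))
```

The cameras agree with each other: the terminal ray gap is 0.9 mm and the balls come out at the right height. So the fingertips really are about 36 mm above the reported TCP, which explains the empty grasp. I'll confirm it by a gentle probe with closed fingers on the bar top (z = 0.128).

```bash
python3 -m crank '{"translation":[[0,0,20],[0,0,25],[0,0,25],[0,0,12],[0,0,0],[0,0,0]],"roll":[0,0,0,0,0,0],"fingers":[0,0,0,0,0,0]}'
python3 -m crank '{"translation":[[0,0,2],[0,0,2]],"roll":[0,0],"fingers":[0,0]}'
python3 -m crank '{"translation":[[0,0,2],[0,0,0]],"roll":[0,0],"fingers":[0,0]}'
```

```text
clock: 3.75
position: [0.4702, -0.3448, 0.1019]
ee_rot: [-0.0, 0.975, 0.223, -0.0]
contact_force: [-0.1, -1.1, -0.3]
width: -0.0001
gripper_force: 0.0
clock: 3.95
position: [0.4708, -0.3454, 0.0991]
ee_rot: [0.001, 0.975, 0.223, 0.001]
contact_force: [0.4, -0.1, 0.8]
width: 0.0003
gripper_force: 0.0
clock: 4.15
position: [0.4701, -0.3447, 0.0961]
ee_rot: [0.0, 0.975, 0.223, 0.0]
contact_force: [-0.2, 0.7, -1.4]
width: -0.0001
gripper_force: 0.0
```

```bash
python3 -m crank '{"translation":[[0,0,2],[0,0,0]],"roll":[0,0],"fingers":[0,0]}' | sed -n '2p;4p'
python3 -m crank '{"translation":[[0,0,2],[0,0,0]],"roll":[0,0],"fingers":[0,0]}'| sed -n '2p;4p'
```

```text
position: [0.47, -0.3446, 0.0939]
contact_force: [-0.2, -0.2, -0.0]
position: [0.4701, -0.3447, 0.0919]
contact_force: [0.6, 0.2, 0.2]
```

```bash
python3 -m crank '{"translation":[[0,0,1.5],[0,0,0]],"roll":[0,0],"fingers":[0,0]}' | sed -n '2p;4p'
python3 -m crank '{"translation":[[0,0,1.5],[0,0,0]],"roll":[0,0],"fingers":[0,0]}'| sed -n '2p;4p'
```

```text
position: [0.4702, -0.3449, 0.0917]
contact_force: [-1.1, 1.6, 6.0]
position: [0.4703, -0.3449, 0.0916]
contact_force: [-2.7, 2.7, 14.1]
```

```bash
python3 - <<'E'
from h import *
from rig import get_image
S=get_image("scene")
cv2.imwrite("pics/c5.png",cv2.resize(S[110:190,345:405],None,fx=7,fy=7,interpolation=cv2.INTER_CUBIC))
E
```

```text
(no output)
```

View pics/c5.png

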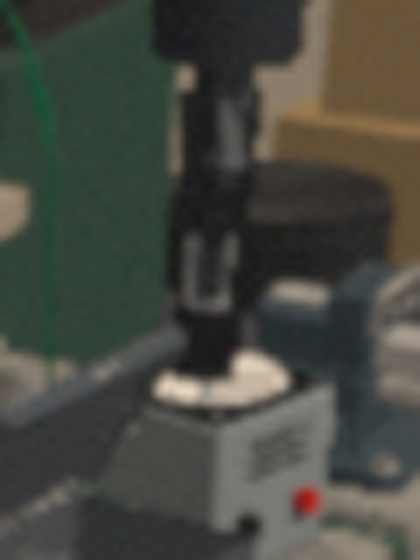

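Contact is at a reported z of 0.0917, so the true tip is 36 mm above the reported TCP. I'll use that offset from here on. Now lift, open, descend to reported 0.067 and grip.

```bash
python3 -m crank '{"translation":[[0,0,-10],[0,0,-12],[0,0,0],[0,0,0],[0,0,0]],"roll":[0,0,0,0,0],"fingers":[0,0.6,0.6,0.6,0.6]}'
python3 -m crank '{"translation":[[0,0,10],[0,0,12],[0,0,12],[0,0,10],[0,0,0]],"roll":[0,0,0,0,0],"fingers":[0.6,0.6,0.6,0.6,0.6]}'
python3 -m crank '{"translation":[[0,0,0],[0,0,0],[0,0,0],[0,0,0],[0,0,0],[0,0,0]],"roll":[0,0,0,0,0,0],"fingers":[0,0,0,0,0,0]}' 30
python3 -c "
from rig import manip;s=manip.get_state();print(s['moment'],s['qpos'])"
```

```text
clock: 5.5
position: [0.4699, -0.3445, 0.1105]
ee_rot: [-0.0, 0.975, 0.223, -0.0]
contact_force: [-0.4, -0.5, -1.1]
width: 0.0508
gripper_force: 0.0
clock: 6.0
position: [0.4688, -0.3435, 0.0646]
ee_rot: [-0.002, 0.975, 0.223, -0.001]
contact_force: [0.9, 0.3, 0.6]
width: 0.0509
gripper_force: 0.0
clock: 6.6
position: [0.4712, -0.3467, 0.0678]
ee_rot: [0.002, 0.975, 0.223, 0.001]
contact_force: [1.3, -5.1, -0.5]
width: 0.0112
gripper_force: 35.7
[-0.72768989 -0.23437681  0.02207327] [-7.52500813e-01  3.84654071e-01  1.67721981e+00 -1.23234899e-03
  1.07525945e+00  3.69929036e-01]
```

Gripped at width 11.2 mm. The knob pulled the tool about 2.3 mm along tool y, so I'll recentre and then turn counter-clockwise.

```bash
python3 -m crank '{"translation":[[0,2.5,0],[0,0,0],[0,0,0]],"roll":[0,0,0],"fingers":[0,0,0]}' 30 | sed -n '2,4p'
python3 -m crank '{"translation":[[0,0,0],[0,0,0],[0,0,0],[0,0,0],[0,0,0]],"roll":[-0.12,-0.12,-0.12,-0.12,0],"fingers":[0,0,0,0,0]}'
python3 -c "
from rig import manip;s=manip.get_state();print(s['moment'])"
```

```text
position: [0.4711, -0.3467, 0.0678]
ee_rot: [-0.0, 0.975, 0.222, 0.0]
contact_force: [-0.6, -0.1, 4.5]
clock: 7.4
position: [0.4707, -0.3462, 0.0678]
ee_rot: [-0.001, 0.894, 0.449, -0.0]
contact_force: [-2.4, 0.7, 6.5]
width: 0.0108
gripper_force: 36.7
[0.10278479 0.23552795 0.01899066]
```

```bash
python3 -m crank '{"translation":[[0,0,0],[0,0,0],[0,0,0],[0,0,0],[0,0,0],[0,0,0],[0,0,0]],"roll":[-0.12,-0.12,-0.12,-0.12,-0.12,-0.12,0],"fingers":[0,0,0,0,0,0,0]}'
python3 -c "
from rig import manip;s=manip.get_state();print(s['moment'])"
```

```text
clock: 8.1
position: [0.4699, -0.346, 0.0678]
ee_rot: [-0.001, 0.678, 0.735, -0.0]
contact_force: [-3.1, 1.2, 7.6]
width: 0.0114
gripper_force: 36.8
[0.09387173 0.5173005  0.03318173]
```

```bash
for i in 1; do python3 -m crank '{"translation":[[0,0,0],[0,0,0],[0,0,0]],"roll":[-0.1,-0.1,0],"fingers":[0,0,0]}'; python3 -c "
from rig import manip;s=manip.get_state();print(s['moment'],s['ee_rot'])"; done
python3 -m crank '{"translation":[[0,0,0],[0,0,0],[0,0,0]],"roll":[-0.06,-0.04,0],"fingers":[0,0,0]}'; python3 -c "
from rig import manip;import math;s=manip.get_state();q=s['ee_rot'];print(s['moment'],2*math.atan2(q[2],q[1]))"
```

```text
clock: 8.4
position: [0.4697, -0.3461, 0.0678]
ee_rot: [-0.001, 0.602, 0.799, -0.0]
contact_force: [-3.7, -0.8, 7.8]
width: 0.0117
gripper_force: 36.9
[0.06322175 0.62623836 0.05707507] [-1.36727416e-03  6.01500130e-01  7.98871463e-01 -3.31176019e-04]
clock: 8.7
position: [0.4697, -0.3461, 0.0679]
ee_rot: [-0.001, 0.563, 0.826, 0.0]
contact_force: [-4.1, -0.2, 7.8]
width: 0.0113
gripper_force: 63.1
[-0.06070579  0.71968485 -1.5507173 ] 1.9443768633783518
```

The moment jumps to -1.55 N m at bearing 1.944, against an expected 1.92, so the knob is at the zero stop. Release, rise and look.

```bash
python3 -m crank '{"translation":[[0,0,0],[0,0,0],[0,0,0],[0,0,0],[0,0,-10],[0,0,-30],[0,0,-40],[0,0,-20]],"roll":[0,0,0,0,0,0,0,0],"fingers":[0.6,0.6,0.6,0.6,0.6,0.6,0.6,0.6]}'
python3 -c "
import cv2
from rig import get_image
cv2.imwrite('pics/t6.png',get_image('top'))
i=cv2.imread('pics/t6.png');cv2.imwrite('pics/c6.png',cv2.resize(i[170:260,270:470],None,fx=4,fy=4,interpolation=cv2.INTER_CUBIC))"
```

```text
clock: 9.5
position: [0.4726, -0.3481, 0.1711]
ee_rot: [0.003, 0.562, 0.827, -0.0]
contact_force: [0.9, -0.5, -0.1]
width: 0.051
gripper_force: 0.0
```

View pics/c6.png

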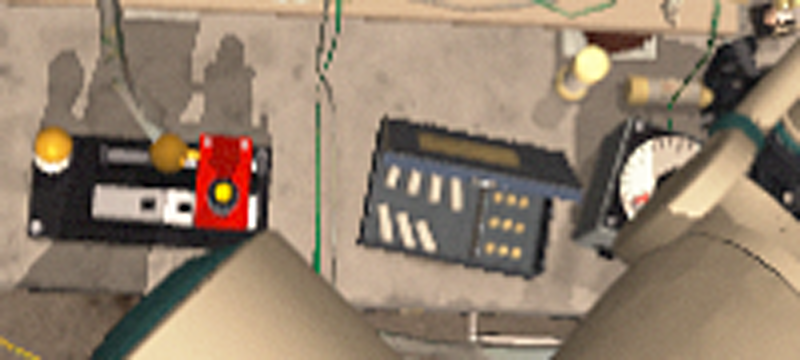

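The pointer is at crop (643,193), pointing left. I'll measure it once the arm is clear. Next, travel to above the plunger and turn the tool so the fingers close along the stand's y.

```bash
python3 -m crank '{"translation":[[30,10,0],[45,15,0],[49,16,0],[49,16,0],[49,16,0],[49,16,0],[44,15,0],[30,10,0]],"roll":[0,0,0,0,0,0,0,0],"fingers":[0.7,0.7,0.7,0.7,0.7,0.7,0.7,0.7]}'
python3 -m crank '{"translation":[[0,0,0],[0,0,0],[0,0,0],[0,0,0],[0,0,0],[0,0,0],[0,0,0],[0,0,0]],"roll":[-0.148,-0.148,-0.148,-0.148,-0.148,-0.148,-0.148,-0.144],"fingers":[0.7,0.7,0.7,0.7,0.7,0.7,0.7,0.7]}'
python3 -m crank '{"translation":[[0,0,0],[0,0,0]],"roll":[0,0],"fingers":[0.7,0.7]}'
python3 - <<'E'
from h import *
from rig import get_image
i=get_image("top");cv2.imwrite("pics/t7.png",i)
t=i.astype(int);B,G,R=t.transpose(2,0,1)
q=np.zeros(B.shape,np.uint8);q[205:232,422:455]=((R>120)&(G<100)&(B<100))[205:232,422:455]
n,l,s,c=cv2.connectedComponentsWithStats(q,connectivity=8)
for k in range(1,n):
    for z,o in((.092,(.4707,-.3455)),(.128,(.4707,-.3455))):
        d=onz("top",c[k],z)[0,:2]-o;print(z,s[k],np.hypot(*d),np.arctan2(d[1],d[0]))
cv2.imwrite('pics/c7.png',np.hstack([cv2.resize(i[180:250,280:340],None,fx=6,fy=6,interpolation=cv2.INTER_CUBIC),cv2.resize(i[180:250,410:470],None,fx=6,fy=6,interpolation=cv2.INTER_CUBIC)]))
E
```

```text
clock: 10.35
position: [0.4493, 0.0125, 0.1672]
ee_rot: [-0.0, 0.561, 0.828, 0.0]
contact_force: [0.7, -0.2, 0.3]
width: 0.0599
gripper_force: 0.0
clock: 11.15
position: [0.45, 0.0097, 0.1671]
ee_rot: [0.0, 0.003, 1.0, -0.0]
contact_force: [0.1, 0.7, -0.3]
width: 0.06
gripper_force: 0.0
clock: 11.35
position: [0.4501, 0.0096, 0.167]
ee_rot: [0.0, 0.008, 1.0, -0.0]
contact_force: [-0.1, 0.4, -0.6]
width: 0.0597
gripper_force: 0.0
0.092 [438 215   4   2   5] 0.005919596917010282 -0.7417798034266435
0.128 [438 215   4   2   5] 0.007574033070513467 1.8717340631767483
0.092 [433 218   1   1   1] 0.018612647988017327 1.8001020666954655
0.128 [433 218   1   1   1] 0.03058788261188522 1.9241115194191116
```

View pics/c7.png

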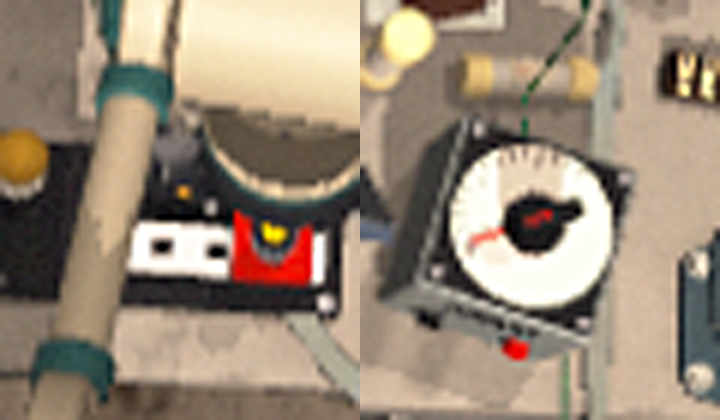

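The pointer runs to crop (470,243), bearing ≈ 1.9, which is at zero. The plunger cap at (273,230) and the holes are unchanged. Now centre over the knob (+6 mm tool y), descend to reported 0.049 (tip about 0.085) and grip.

```bash
python3 -m crank '{"translation":[[0,6,0],[0,0,15],[0,0,25],[0,0,25],[0,0,25],[0,0,16],[0,0,12],[0,0,0]],"roll":[0,0,0,0,0,0,0,0],"fingers":[0.7,0.7,0.7,0.7,0.7,0.7,0.7,0.7]}'
python3 -m crank '{"translation":[[0,0,0],[0,0,0],[0,0,0],[0,0,0],[0,0,0],[0,0,0]],"roll":[0,0,0,0,0,0],"fingers":[0,0,0,0,0,0]}' 40
```

```text
clock: 12.2
position: [0.4488, 0.0161, 0.0475]
ee_rot: [-0.002, 0.007, 1.0, 0.0]
contact_force: [-0.7, -0.3, -0.3]
width: 0.0598
gripper_force: 0.0
clock: 12.8
position: [0.4512, 0.0145, 0.0498]
ee_rot: [0.001, 0.006, 1.0, -0.001]
contact_force: [-0.0, -5.1, 3.6]
width: 0.0228
gripper_force: 39.3
```

Gripped at width 22.8 mm. Relieve the side load and lift about 12 mm, so the plunger goes from 0.005 to about 0.017.

```bash
python3 -m crank '{"translation":[[0,-1.5,0],[0,0,0],[0,0,0]],"roll":[0,0,0],"fingers":[0,0,0]}'
python3 -m crank '{"translation":[[0,0,-3],[0,0,-3],[0,0,-3],[0,0,-3],[0,0,0],[0,0,0]],"roll":[0,0,0,0,0,0],"fingers":[0,0,0,0,0,0]}'
```

```text
clock: 13.1
position: [0.451, 0.0143, 0.0493]
ee_rot: [0.001, 0.007, 1.0, 0.0]
contact_force: [1.0, -1.3, 1.8]
width: 0.0229
gripper_force: 39.2
clock: 13.7
position: [0.4508, 0.0142, 0.0611]
ee_rot: [0.001, 0.007, 1.0, 0.0]
contact_force: [4.2, 0.4, -3.8]
width: 0.023
gripper_force: 39.3
```

Lifted. Slide along +y in small rows, about 29 mm.

```bash
python3 -m crank '{"translation":[[0,3,0],[0,5,0],[0,6,0],[0,6,0],[0,5,0],[0,3,0],[0,0.5,0],[0,0,0]],"roll":[0,0,0,0,0,0,0,0],"fingers":[0,0,0,0,0,0,0,0]}'
python3 - <<'E'
from h import *
from rig import get_image,manip
s=manip.get_state();print(s["position"],s["contact_force"])
i=get_image("top");cv2.imwrite("pics/t8.png",i)
cv2.imwrite('pics/c8.png',np.hstack([cv2.resize(x[185:240,270:340],None,fx=5,fy=5,interpolation=cv2.INTER_CUBIC) for x in(i,cv2.imread("pics/top0.png"))]))
E
```

```text
clock: 14.5
position: [0.4515, 0.0426, 0.061]
ee_rot: [0.001, 0.006, 1.0, -0.0]
contact_force: [6.1, -1.3, -3.8]
width: 0.0231
gripper_force: 39.4
[0.45154519 0.04262233 0.06102201] [ 6.10683042 -1.28554813 -3.84141058]
```

View pics/c8.png

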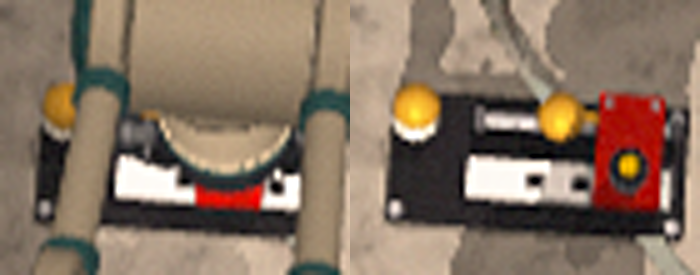

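The carriage front edge spans crop x 195–264, against 245–314 before, which is about one pitch. I'll measure it more finely.

```bash
python3 - <<'E'
from h import *
E=[]
for f in("top0","t7","t8"):
    t=cv2.imread(f"pics/{f}.png").astype(float);r=[]
    for y in range(223,227):
        row=t[y,298:338];red=row[:,2]-row[:,1:2].mean(1)
        h=.5*np.percentile(red,93)
        k=np.flatnonzero(red>h);a,b=k[0],k[-1]
        L=a-(red[a]-h)/(red[a]-red[a-1]);Rr=b+(red[b]-h)/(red[b]-red[b+1])
        P=onz("top",[[298+L,y],[298+Rr,y]],.06);r.append([y,*P[:,1].round(4),P[0,1].round(4)/2+P[1,1].round(4)/2])
    print(f,r)
E
```

```text
top0 [[223, np.float64(0.0356), np.float64(-0.0065), np.float64(0.01455)], [224, np.float64(0.0365), np.float64(-0.0067), np.float64(0.014899999999999998)], [225, np.float64(0.0355), np.float64(-0.0068), np.float64(0.014349999999999998)], [226, np.float64(0.0335), np.float64(-0.0064), np.float64(0.013550000000000001)]]
t7 [[223, np.float64(0.0358), np.float64(-0.0065), np.float64(0.01465)], [224, np.float64(0.0362), np.float64(-0.0066), np.float64(0.0148)], [225, np.float64(0.0358), np.float64(-0.0066), np.float64(0.014599999999999998)], [226, np.float64(0.0346), np.float64(-0.0062), np.float64(0.014199999999999999)]]
t8 [[223, np.float64(0.0677), np.float64(0.0236), np.float64(0.045649999999999996)], [224, np.float64(0.0671), np.float64(0.0247), np.float64(0.0459)], [225, np.float64(0.0669), np.float64(0.025), np.float64(0.045950000000000005)], [226, np.float64(0.0639), np.float64(0.0247), np.float64(0.0443)]]
```

The carriage has moved about 30.5 mm from its start, so it is over the next hole. Lower carefully and see whether the pin drops in (past reported z ≈ 0.056).

```bash
python3 -m crank '{"translation":[[0,0,2],[0,0,2],[0,0,2],[0,0,2],[0,0,1],[0,0,0]],"roll":[0,0,0,0,0,0],"fingers":[0,0,0,0,0,0]}'
python3 -m crank '{"translation":[[0,0,2],[0,0,2],[0,0,0]],"roll":[0,0,0],"fingers":[0,0,0]}'
```

```text
clock: 15.15
position: [0.4515, 0.0426, 0.0522]
ee_rot: [0.001, 0.006, 1.0, -0.0]
contact_force: [5.4, -0.5, -1.0]
width: 0.0233
gripper_force: 39.5
clock: 15.45
position: [0.4516, 0.0426, 0.0482]
ee_rot: [0.001, 0.006, 1.0, -0.0]
contact_force: [5.0, -0.2, 1.0]
width: 0.0227
gripper_force: 39.7
```

The pin is in the hole. Push home until the hard stop is felt.

```bash
python3 -m crank '{"translation":[[0,0,2],[0,0,2],[0,0,0]],"roll":[0,0,0],"fingers":[0,0,0]}' 60
python3 -m crank '{"translation":[[0,0,1],[0,0,0],[0,0,0]],"roll":[0,0,0],"fingers":[0,0,0]}'| sed -n '2p;4p'
python3 -m crank '{"translation":[[0,0,1],[0,0,0],[0,0,0]],"roll":[0,0,0],"fingers":[0,0,0]}'
```

```text
clock: 15.75
position: [0.4517, 0.0426, 0.0457]
ee_rot: [0.001, 0.006, 1.0, -0.0]
contact_force: [1.6, -0.4, 14.0]
width: 0.0222
gripper_force: 60.8
position: [0.4519, 0.0426, 0.0456]
contact_force: [0.7, -0.7, 22.0]
clock: 16.35
position: [0.452, 0.0426, 0.0455]
ee_rot: [0.002, 0.006, 1.0, -0.0]
contact_force: [-1.0, -0.2, 28.6]
width: 0.0226
gripper_force: 62.2
```

The hard stop is at reported z 0.0456. The spring-force readings also put home at about 0.0457, and the pin resting on the rail would have stopped at about 0.058. Ease the push a little, check it holds, then hand in.

```bash
python3 -m crank '{"translation":[[0,0,-1],[0,0,0],[0,0,0],[0,0,0],[0,0,0]],"roll":[0,0,0,0,0],"fingers":[0,0,0,0,0]}'
python3 -c "
from h import *
from rig import get_image
t=get_image('top').astype(float);row=t[224,298:338];red=row[:,2]-row[:,1:].min(1) if 0 else row[:,2]-row[:,1]
k=np.flatnonzero(red>.5*np.percentile(red,93));print(onz('top',[[298+k[0]-.5,224],[298+k[-1]+.5,224]],.06)[:,1])"
```

```text
clock: 16.85
position: [0.4519, 0.0426, 0.0456]
ee_rot: [0.002, 0.006, 1.0, -0.0]
contact_force: [0.0, 0.2, 21.3]
width: 0.0221
gripper_force: 61.0
[0.06759772 0.02569723]
```

```bash
python3 -c "
from rig import manip;print(manip.sign_off())"
```

```text
the job is handed in; nothing more can be done
None
```

The job is handed in at about 17 s: the meter pointer is back at its zero stop, and the carriage is one hole (about 30 mm) nearer the fixed ball. The pin is home, with the gripper still holding the knob down at about 21 N.

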